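# Turn the leaf of the filter case over and catch it

### The job

Turn the hinged leaf of the filter case over its spine with the fingertips, until it lies fully flat on the other side, covering the tray of filter discs. Then push the sliding catch bar fully home over the leaf's edge. Only push and press: do not pinch the leaf or the bar, leave the discs in their tray and the other things on the desk where they are, and finish with the hand clear.

Things in the scene. Friction and masses are not known exactly. Their poses are not given: they have to be found in the camera images.
- case: Low open-book case of grey plastic and aluminium, fixed to the desk, 190 mm along the spine (hinge ears reach x = +-105 mm). Origin on the desk (z 0) under the middle of the spine; x along the spine, away from the robot; y to the left, from the spine to the tray; z up. The hinge axis runs along x at y = 0, z = 60 mm. The leaf first lies over the right (-y) wing.
- rest_edge (a point): Middle of the outer edge of the right wing, at its top: case y = -70, z = 57 mm. The wing is a bare rest 190 mm long, so the outer 50 mm of the leaf overhang free desk, with 57 mm of air below when the leaf lies flat.
- tray (a point): Middle of the floor of the left wing, an open tray, 88 mm wide, case y = 12 to 100 mm, floor z 49, rim z 57 mm, with three discs in three cells along x. Beyond it a bracket, x = -60 to 60, y = 99 to 169 mm, top z 52 mm, carries the catch.
- leaf (a joint): Leaf angle: 0 = lying open on the right wing, pi/2 = upright, pi = flat over the tray (stop); starts at 0 to 0.45. Rigid plate, 180 mm along the spine, 6 mm thick (mid-plane through the hinge axis), from 7 to 120 mm from the axis, about 0.13 kg. The hinge is stiff (about 0.13 N m): the leaf stays at any angle where it is left; 1 to 2 N square to it at its free edge moves it.
- leaf_edge (a point): Middle of the leaf's free edge, 120 mm from the hinge axis, at half thickness. The underside of the leaf as it starts (black; the upper face is pale with three paper labels) is the face to push. The point's y axis points from the free edge towards the hinge.
- catch (a joint): Travel of the catch bar: 0 = drawn back (start, clear of the leaf), 0.020 m = fully home (stop), slid towards the spine (case -y), its tongue then over the edge of the turned leaf. Friction about 1.5 N; it stays where it is left.
- bar_push (a point): Middle of the outer (case +y) upright face of the catch bar, the face to push towards the spine; at case x 0, y 163, z 82 mm when drawn back, and moves with it. The bar is 104 mm long along the spine, 11 mm thick (the inner layer 7 mm lower); its outer face spans z 67 to 97 mm. A steel tongue at z 65 to 70 mm reaches 38 mm inwards from the outer face.
- disc_1: Round filter holder, 52 mm across, 7 mm high, loose in the tray cell nearest the robot (case x -62, y 56 mm, floor z 49 mm); origin at its underside. Leave it.
- disc_2: The same, in the middle cell. Leave it.
- disc_3: The same, in the far cell. Leave it.
- vial_amber: Capped amber vial, 24 mm across, 55 mm high, standing beyond the far end of the case; origin under its centre. Leave it.
- vial_pale: Capped pale vial, 24 mm across, 55 mm high, beside the amber one. Leave it.
- label_roll: Roll of labels, 59 mm across, 25 mm high, lying in front of the near end of the case, on the tray side. Leave it.
- screw_jar: Plastic jar with screw cap, 59 mm across, 70 mm high, to the left of the case. Leave it.
- wash_bottle: Wash bottle with a bent spout, 60 mm across, 189 mm high, to the left of the case. Leave it.

How it is judged:
On the way, in this order (a step that is already met when the one before it is completed fails the run):
1. the leaf lies flat over the tray (value of joint leaf above 3.08 rad and value of joint catch below 0.008 m), for 0.2 s.
2. the catch bar is fully home over the leaf's edge (value of joint catch above 0.016 m and value of joint leaf above 3.08 rad), for 0.2 s.
At the end, for the whole second after the job is handed in: The leaf lies flat over the tray (angle above 3.08 rad of pi), the catch bar is home (above 16 of 20 mm), each disc within 12 mm and each bystander within 30 mm of where it was (all of step 2 and distance of each of disc_1, disc_2, disc_3 from where it was at the start of the episode below 0.012 m and distance of each of vial_amber, vial_pale, label_roll, screw_jar, wash_bottle from where it was at the start of the episode below 0.03 m); the robot touches nothing.
It fails at once if the leaf is pinched (the fingers press on both of its faces at once) (contact force between the fingers and leaf_c0 above 1.5 N and contact force between the fingers and leaf_c1 above 1.5 N).
It fails at once if the catch bar is pinched (the fingers press on its outer and inner layer at once) (contact force between the fingers and catch_c1 above 1.5 N and contact force between the fingers and catch_c0 above 1.5 N).
It fails at once if the catch is pushed before the leaf is down (value of joint leaf below 2.9 rad and value of joint catch above 0.012 m).
It fails at once if a disc is taken or pushed out of its place (distance of any of disc_1, disc_2, disc_3 from where it was at the start of the episode above 0.015 m).
It fails at once if another thing on the desk is pushed, lifted or tipped (distance of any of vial_amber, vial_pale, label_roll, screw_jar, wash_bottle from where it was at the start of the episode above 0.03 m or angle between any of vial_amber, vial_pale, label_roll, screw_jar, wash_bottle's own z axis and vertical above 0.6 rad).
It also fails if it takes over 54 s, if anything falls off the work surface, if the arm or the gripper's body presses on something with over 40 N, if the wrist force passes 120 N, or if a joint passes its speed limit or range.

### The arm

A 6-joint arm with a two-finger parallel gripper is mounted at the origin on a cart in front of the work surface, level with it; the furniture and walls round the work are solid. World frame = base frame: x ahead of the robot, y to its left, z up, the work surface at z = 0. Lengths are in m, angles in rad, forces in N, time in s.
With the tool pointing down it reaches from about 0.375 to 0.975 m from the base axis. Payload 3.8 kg.
Tool frame: the origin (TCP) lies on the centre line of the jaws, within the pads' length; the fingertips stand bot.nose_length ahead of it and the grasp point (between the pads) lies 11 mm behind it (bot.nose_length is the distance from the TCP to the fingertips, in m); z points along the fingers, y is the line along which they close (so a half turn about z gives the same grasp; the last joint's range is limited). The gripper opens to 88 mm and grips with 3 to 60 N. Pads are 18 mm wide; open, the fingers measure 123 mm over their backs; the gripper's body (75 mm by 187 mm) begins 45 mm behind the grasp point.
Start: joints at [-0.037, 0.264, 1.604, -0, 1.274, -0.037], TCP at [0.675, -0, 0.247] pointing down, gripper open.
Joint ranges: [-2.63, 2.63], [-0.94, 2.18], [0.31, 2.57], [-1.31, 4.45], [0, 2.66], [-2.55, 2.55]. Speed limits (rad/s): [2.57, 2.57, 3.14, 3.14, 3.14, 3.14].

### API

Orientations are given as a rotation vector (axis times angle).
In Python, from workcell import bot, viewer gives the robot as it stands.
- The arm moves only by the tool jog_arm, never from a script. Its argument "steps" is a list of rows, each an object of numbers: "rx", "ry", "rz": the turn, a rotation vector about the tool's x, y, z in rad; "x", "y", "z": the shift along the tool's x, y, z in m; "claw": the opening, from -1 (shut) to 1 (fully open). A call has 1 to 12 rows; each row shifts and turns the commanded pose from where the row before left it, along the tool's axes as they then stand; what a row does not reach is not made up. A row lasts 1/8 s, in which the tool goes at most 62.5 mm and 10.7 degrees, less where a joint would pass 70% of its speed; a pose out of reach is approached as far as the arm can. A call with a gripper value outside its range is refused whole. The fingers move at their own pace and stop on an object; "grip_force" is the grip in N (left out, the last holds). Time passes only in rows, so rows that do not move let the fingers close. It gives the time, the measured TCP pose, the force, the opening and the grip force at its end, in the units of the state.
- bot.observe(): the state, without advancing time (a new reading comes with each control period).
- viewer.grab_frame(name): name is "scene" or "side" or "wrist"; returns (picture, depth): 384x512x3 uint8, red, green, blue; 384x512 float32, m along the optical axis (not along the pixel's ray), 0 where there is no reading.
- viewer.calibration(name): a dict with "K" (3x3 intrinsics, pixels), "eye" and "orientation" of the camera in the world; the wrist camera has in their place "mount" (4x4, takes a point from camera to tool coordinates, whose origin is the TCP and whose axes are the flange's). Camera axes: x right, y down, z forward; pixel columns grow to the right and rows downward; lengths in m; the calibration is good to about 2 mm. A picture is of the moment at which its call begins: read the wrist's pose just before it. calibration takes no time and is no camera call.
- bot.close_job(): hands the job in; it is judged then, once.
The state is a dict: "t": time; "joint_positions": joint angles; "qd": joint speeds; "tau": joint torques, N m; "tcp_pos": TCP position; "eef_rot": TCP orientation; "ft_force": force on the tool from outside, world axes, zero at the start; "wrist_torque": the same for the moment, N m; "width": finger opening in m; "grasp_force": force on a finger pad.
Only numpy, scipy, OpenCV 4.12 (cv2) and the standard library are available. Lean on these libraries where they do the work, as an engineer would, in place of code of your own. Each camera call takes 0.05 s, during which the arm holds its last target. There are 200 camera calls.

## Working session

There is one attempt and no reset: what is moved stays moved. The work goes in short steps, Python scripts to look and compute and a tool call to move; the robot and the scene stay as the last step left them, time stands still between calls to the robot, and variables do not carry over. Pictures are saved under pics/ and viewed, at most 10 in all, crops included, and the job is handed in when it is done.

Besides the shell and the picture viewer there is one more tool, called after "Emit:" as name([rows], argument=value, ...), one row to a line, values as JSON. jog_arm: Moves the arm, as the interface text tells. Its arguments: {"type":"object","properties":{"steps":{"type":"array","items":{"type":"object","properties":{"rx":{"type":"number"},"ry":{"type":"number"},"rz":{"type":"number"},"x":{"type":"number"},"y":{"type":"number"},"z":{"type":"number"},"claw":{"type":"number"}}}},"grip_force":{"type":"number"}},"required":["steps"]}

```bash
ls; mkdir -p pics
python3 - <<'E'
from workcell import bot, viewer
import numpy as np, cv2
s=bot.observe(); print({k:np.round(v,4) for k,v in s.items()}, bot.nose_length)
ims=[]
for n in("scene","side"):
    p,d=viewer.grab_frame(n); c=viewer.calibration(n); print(n,{k:np.round(v,4).tolist() for k,v in c.items()})
    np.savez(f"pics/{n}0.npz",p=p,d=d); cv2.imwrite(f"pics/{n}0.png",p[:,:,::-1])
p,d=viewer.grab_frame("wrist"); c=viewer.calibration("wrist"); print({k:np.round(v,4).tolist() for k,v in c.items()})
np.savez("pics/wrist0.npz",p=p,d=d); cv2.imwrite("pics/wrist0.png",p[:,:,::-1])
E
```

```text
pics
{'t': np.float64(0.0), 'joint_positions': array([-0.0369,  0.2647,  1.6053, -0.    ,  1.2737, -0.0369]), 'qd': array([-0.0002, -0.0003, -0.0009,  0.0001, -0.0017, -0.0008]), 'tau': array([-1.00000e-03, -5.02114e+01, -3.56872e+01,  7.26000e-02,
        2.92000e-02, -2.00000e-04]), 'tcp_pos': array([0.6743, 0.    , 0.2454]), 'eef_rot': array([-2.2202, -2.2204,  0.0024]), 'ft_force': array([ 0.0211, -0.0005, -0.3746]), 'wrist_torque': array([ 0.0109, -0.0309,  0.0168]), 'grasp_force': np.float64(0.0), 'width': np.float64(0.0879)} 0.008
scene {'K': [[384.2255, 0.0, 255.3878], [0.0, 384.2255, 188.2111], [0.0, 0.0, 1.0]], 'eye': [0.186, -0.5569, 0.5064], 'orientation': [-2.011, 0.4952, -0.2778]}
side {'K': [[447.2943, 0.0, 257.2598], [0.0, 447.2943, 198.0591], [0.0, 0.0, 1.0]], 'eye': [0.6018, -1.0221, 0.6164], 'orientation': [-1.9985, -0.0617, 0.0246]}
{'K': [[341.1225, 0.0, 251.2973], [0.0, 341.1225, 191.433], [0.0, 0.0, 1.0]], 'mount': [[-0.0008, -0.9658, -0.2591, 0.0654], [1.0, -0.0008, 0.0, -0.0002], [-0.0002, -0.2591, 0.9658, -0.1376], [0.0, 0.0, 0.0, 1.0]]}
```

View pics/scene0.png

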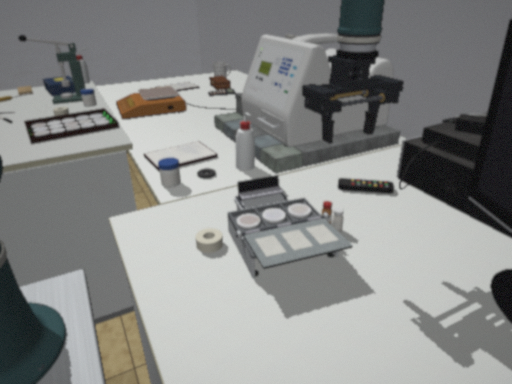

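View pics/side0.png

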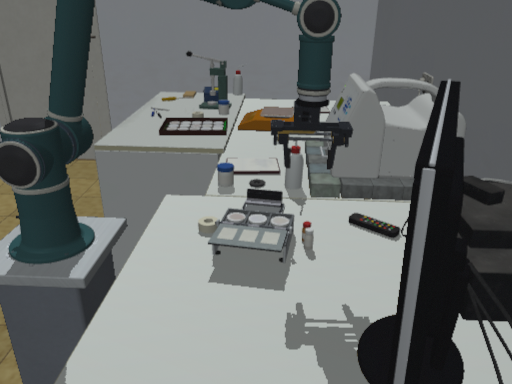

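View pics/wrist0.png

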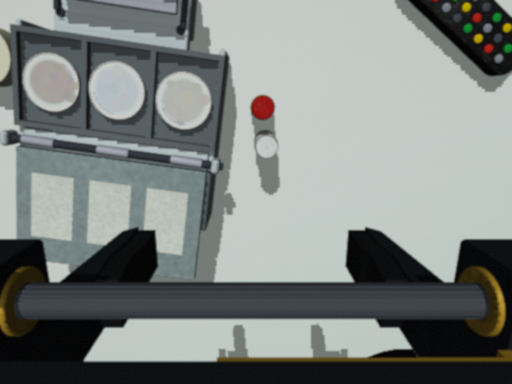

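The scene and side views show the case mid-desk, with the leaf open towards the right, the vials at its far end and the label roll at its near end. In the wrist view the hinge runs from about (8,137) to (215,165). The leaf lies below it with corners near (15,148), (207,170) and (195,277), and the catch is at the top, around (60–190, 0–45). Next I'll turn depth into points.

```bash
cat > h.py <<'E'
from workcell import bot, viewer
import numpy as np, cv2
from scipy.spatial.transform import Rotation as R
def cam(n,s=None):
    c=viewer.calibration(n)
    if n=="wrist":
        T=np.eye(4);T[:3,:3]=R.from_rotvec(s["eef_rot"]).as_matrix();T[:3,3]=s["tcp_pos"]
        T=T@c["mount"]
    else:
        T=np.eye(4);T[:3,:3]=R.from_rotvec(c["orientation"]).as_matrix();T[:3,3]=c["eye"]
    return np.array(c["K"]),T
def cloud(d,K,T):
    v,u=np.mgrid[:d.shape[0],:d.shape[1]]
    P=np.stack([(u-K[0,2])/K[0,0]*d,(v-K[1,2])/K[1,1]*d,d],-1)@T[:3,:3].T+T[:3,3]
    P[d==0]=np.nan
    return P
def pix(P,K,T):
    q=(np.atleast_2d(P)-T[:3,3])@T[:3,:3]; return q[:,:2]/q[:,2:]*[K[0,0],K[1,1]]+K[:2,2]
def tri(obs): # obs list of (K,T,uv) -> point, miss
    A=np.zeros((3,3));b=np.zeros(3);L=[]
    for K,T,uv in obs:
        r=T[:3,:3]@np.linalg.solve(K,[*uv,1]);r/=np.linalg.norm(r);M=np.eye(3)-np.outer(r,r);A+=M;b+=M@T[:3,3];L.append((M,T[:3,3]))
    p=np.linalg.solve(A,b);return p,[np.linalg.norm(M@(p-e)) for M,e in L]
E
python3 - <<'E'
from h import *
s=bot.observe()
for n in("wrist","scene","side"):
    z=np.load(f"pics/{n}0.npz");K,T=cam(n,s);P=cloud(z["d"],K,T)
    np.save(f"pics/{n}P.npy",P)
    pts={"wrist":[(10,137),(215,165),(110,152),(50,82),(117,90),(184,100),(30,158),(195,180),(185,265),(120,235),(262,106),(267,146),(300,200),(120,25),(63,10),(185,35),(130,4)],
     "scene":[(270,242),(300,236),(330,241),(249,222),(273,215),(299,211),(210,237),(260,195),(400,300)],
     "side":[(229,234),(250,236),(272,239),(265,197),(207,226),(307,228),(150,300)]}[n]
    print(n)
    for u,v in pts: print((u,v),np.round(P[v,u],4),z["p"][v,u])
W=np.load("pics/wristP.npy")
# leaf plane from wrist
reg=W[180:255,30:190].reshape(-1,3);reg=reg[~np.isnan(reg[:,0])]
for i in range(3):
    c=reg.mean(0);n=np.linalg.svd(reg-c,full_matrices=0)[2][2];n*=np.sign(n[2]);e=(reg-c)@n;reg=reg[abs(e)<.004]
print("leaf",c,n,len(reg),e.std(),"tilt",np.arccos(n[2]),"axis az", np.cross([0,0,1],n))
E
```

```text
wrist
(10, 137) [0.4494 0.0323 0.0638] [37 41 42]
(215, 165) [0.64   0.0067 0.0691] [162 174 177]
(110, 152) [0.5412 0.0183 0.0644] [147 153 162]
(50, 82) [0.4888 0.0815 0.0544] [166 161 154]
(117, 90) [0.5501 0.0744 0.0554] [177 189 191]
(184, 100) [0.6115 0.0654 0.0556] [181 181 168]
(30, 158) [0.4648 0.0126 0.0641] [115 131 132]
(195, 180) [ 0.6194 -0.0095  0.0612] [116 131 132]
(185, 265) [ 0.6066 -0.0962  0.0685] [117 132 133]
(120, 235) [0.6183 0.01   0.248 ] [14 18 19]
(262, 106) [0.684 0.06  0.055] [148  29  29]
(267, 146) [0.6891 0.0225 0.0541] [188 196 193]
(300, 200) [ 0.7307 -0.0475  0.001 ] [195 204 200]
(120, 25) [0.557  0.13   0.0514] [105 112 113]
(63, 10) [0.5096 0.1414 0.0548] [55 59 64]
(185, 35) [0.6148 0.1215 0.0529] [127 135 138]
(130, 4) [0.574  0.142  0.0715] [146 152 160]
scene
(270, 242) [ 0.4838 -0.0248  0.0638] [195 195 188]
(300, 236) [ 0.5451 -0.0367  0.0649] [197 195 191]
(330, 241) [ 0.586  -0.0794  0.0659] [174 175 170]
(249, 222) [0.4871 0.0742 0.0523] [179 170 167]
(273, 215) [0.5451 0.0716 0.0543] [191 193 197]
(299, 211) [0.6048 0.0585 0.0542] [188 182 180]
(210, 237) [0.4122 0.1215 0.0086] [141 138 127]
(260, 195) [0.5515 0.1451 0.0674] [128 129 134]
(400, 300) [ 0.649  -0.2116 -0.002 ] [200 201 198]
side
(229, 234) [ 0.4822 -0.0383  0.0641] [174 178 171]
(250, 236) [ 0.5358 -0.045   0.0643] [174 177 170]
(272, 239) [ 0.5912 -0.0598  0.0665] [176 178 171]
(265, 197) [0.5649 0.1664 0.0769] [21 22 23]
(207, 226) [nan nan nan] [115 115 104]
(307, 228) [0.6819 0.0277 0.0537] [159 153 152]
(150, 300) [ 0.3268 -0.2286 -0.0033] [181 188 184]
leaf [ 0.56419801 -0.02253211  0.13506849] [-0.00275236 -0.95828881  0.28578835] 1876 0.0021559217231370536 tilt 1.280967341067351 axis az [ 0.95828881 -0.00275236  0.        ]
```

Run:
```python
import cv2
a=cv2.imread("pics/wrist0.png")[0:290,0:300]; cv2.imwrite("pics/wc.png",cv2.resize(a,None,fx=2,fy=2,interpolation=cv2.INTER_CUBIC))
```

```text
(no output)
```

View pics/wc.png

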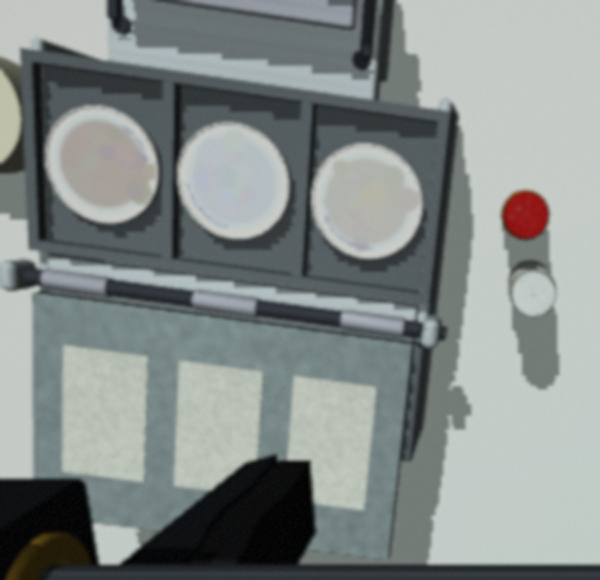

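The crop shows the ears at wrist pixels (5,137) and (216,165), and the leaf's hinge-side corners at (17.5,145) and (206.5,170). One free corner is at (195,278). The discs sit in the tray, and the catch is only partly in view at the top.

Run:
```python
from h import *
s=bot.observe();K,T=cam("wrist",s);W=np.load("pics/wristP.npy");p=np.load("pics/wrist0.npz")["p"]
def onz(uv,z):
    r=T[:3,:3]@np.linalg.solve(K,[*uv,1]);return T[:3,3]+r*(z-T[2,3])/r[2]
a,b=onz((17.5,145.5),.063),onz((206.5,170),.063);e1,e2=onz((5,137),.063),onz((216,165),.063);f=onz((195,278),.067)
print(a,b,np.linalg.norm(a-b),e1,e2,np.linalg.norm(e1-e2),f)
yaw=np.arctan2(*(b-a)[1::-1]);yaw2=np.arctan2(*(e2-e1)[1::-1]);print("yaw",yaw,yaw2)
y=(yaw+yaw2)/2;X=np.array([np.cos(y),np.sin(y),0]);Y=np.array([-X[1],X[0],0])
o1=(a+b)/2+.007*Y;o2=(e1+e2)/2;print("origin",o1,o2)
o=(o1+o2)/2;o[2]=0
def case(P):return np.stack([(P-o)@X,(P-o)@Y,P[...,2]],-1)
C=case(W);print("discs",[np.round(C[v,u],3) for u,v in((50,82),(117,90),(184,100))],"free corner",case(f))
for n in("wrist","scene","side"):
    C=case(np.load(f"pics/{n}P.npy"));
    m=(abs(C[...,0])<.088)&(C[...,1]<-.012)&(C[...,1]>-.118)&(C[...,2]<.12)&(C[...,2]>.055)
    q=C[m];print(n,m.sum(),"z = a*x+b*(-y)+c",np.linalg.lstsq(np.c_[q[:,0],-q[:,1],np.ones(len(q))],q[:,2],rcond=None)[0])
    m=(abs(C[...,0])<.055)&(C[...,1]>.12)&(C[...,1]<.19)&(C[...,2]>.085)&(C[...,2]<.12);q=C[m]
    if len(q):print("bar top",len(q),np.round(np.percentile(q,[2,50,98],axis=0),3))
```

```text
[0.45434789 0.02427237 0.063     ] [0.63109208 0.00075414 0.063     ] 0.17830203623784785 [0.44408461 0.0322058  0.063     ] [0.64031193 0.00559885 0.063     ] 0.19802295549550913 [ 0.61583419 -0.11174189  0.067     ]
yaw -0.13228659715161642 -0.13477052693449507
origin [0.54365191 0.01945094 0.063     ] [0.54219827 0.01890232 0.063     ]
discs [array([-0.062,  0.055,  0.054]), array([-0.   ,  0.056,  0.055]), array([0.062, 0.055, 0.056])] free corner [ 0.08968955 -0.12004659  0.067     ]
wrist 16008 z = a*x+b*(-y)+c [-0.00014992  0.05459889  0.06280702]
scene 2701 z = a*x+b*(-y)+c [-0.00059492  0.05503898  0.0612088 ]
bar top 226 [[-0.051  0.149  0.085]
 [-0.002  0.156  0.09 ]
 [ 0.048  0.161  0.095]]
side 1338 z = a*x+b*(-y)+c [-0.00080738  0.0539792   0.06070525]
bar top 148 [[-0.05   0.148  0.085]
 [ 0.001  0.155  0.089]
 [ 0.048  0.162  0.096]]
```

```bash
cat >> h.py <<'E'
o=np.array([.5430,.0192,0]);yaw=-.1335
RC=R.from_euler("z",yaw).as_matrix()
def case(P):return (np.asarray(P)-o)@RC
def st():
    s=bot.observe();M=RC.T@R.from_rotvec(s["eef_rot"]).as_matrix();t=case(s["tcp_pos"]);d=M[:,2]
    print("t %.2f"%s["t"],"tcp",np.round(t,4),"tip",np.round(t+.008*d,4),"d",np.round(d,3),"ty",np.round(M[:,1],3),"tilt",round(float(np.degrees(np.arctan2(d[1],-d[2]))),1),
     "F",np.round(np.asarray(s["ft_force"])@RC,1),"q",np.round(s["joint_positions"],2),"w",round(float(s["width"]),4))
    return s
E
python3 - <<'E'
from h import *
st()
for n in("scene","side"):
    P=np.load(f"pics/{n}P.npy").reshape(-1,3);q=P[(P[:,2]>.02)&(P[:,1]<-.13)&(P[:,0]>.3)&(P[:,0]<1.2)&(P[:,1]>-.9)]
    print(n,len(q),np.round(np.percentile(q,[0,2,50,98,100],axis=0),2) if len(q) else "")
E
```

```text
t 0.15 tcp [ 0.1328 -0.0015  0.2457] tip [ 0.1328 -0.0015  0.2377] d [-0.002 -0.    -1.   ] ty [ 0.991  0.133 -0.002] tilt -0.0 F [-0.4 -0.1  0.2] q [-0.04  0.26  1.61 -0.    1.27 -0.04] w 0.0884
scene 3377 [[ 0.88 -0.24  0.02]
 [ 0.89 -0.23  0.03]
 [ 0.91 -0.16  0.17]
 [ 0.99 -0.13  0.34]
 [ 1.   -0.13  0.38]]
side 19629 [[ 0.74 -0.62  0.02]
 [ 0.74 -0.62  0.04]
 [ 0.82 -0.52  0.29]
 [ 1.08 -0.16  0.47]
 [ 1.11 -0.13  0.47]]
```

Emit:
jog_arm([
  {"rz": 0.1335, "claw": -1},
  {"x": -0.05, "y": -0.033},
  {"x": -0.05, "y": -0.033},
  {"x": -0.05, "y": -0.033},
  {"x": -0.05, "y": -0.033},
  {"x": 0},
], grip_force=5)

```text
$.steps[0]: bad value
```

```bash
python3 -c "
from h import *
st()"
```

```text
t 0.15 tcp [ 0.1328 -0.0015  0.2457] tip [ 0.1328 -0.0015  0.2377] d [-0.002 -0.    -1.   ] ty [ 0.991  0.133 -0.002] tilt -0.0 F [-0.4 -0.1  0.2] q [-0.04  0.26  1.61 -0.    1.27 -0.04] w 0.0884
```

Emit:
jog_arm([
  {"rz": 0.13, "claw": -1},
  {"x": -0.05, "y": -0.033},
  {"x": -0.05, "y": -0.033},
  {"x": -0.05, "y": -0.033},
  {"x": -0.05, "y": -0.033},
  {"x": 0},
], grip_force=5)

```text
$.steps[0]: bad value
```

```bash
python3 -c "
from h import *
st()"
```

```text
t 0.15 tcp [ 0.1328 -0.0015  0.2457] tip [ 0.1328 -0.0015  0.2377] d [-0.002 -0.    -1.   ] ty [ 0.991  0.133 -0.002] tilt -0.0 F [-0.4 -0.1  0.2] q [-0.04  0.26  1.61 -0.    1.27 -0.04] w 0.0884
```

Emit:
jog_arm([
  {"x": 0, "y": 0, "z": 0, "rx": 0, "ry": 0, "rz": 0.13, "claw": -0.95},
], grip_force=5)

```text
t: 0.28
tcp_pos: [0.6746, 0.0, 0.246]
eef_rot: [-2.364, -2.068, 0.001]
ft_force: [0.1, 0.4, 0.6]
width: 0.0802
grasp_force: 0.0
```

Emit:
jog_arm([
  {"x": -0.05, "y": -0.033, "claw": -0.95},
  {"x": -0.05, "y": -0.033, "claw": -0.95},
  {"x": -0.05, "y": -0.033, "claw": -0.95},
  {"x": -0.05, "y": -0.033, "claw": -0.95},
  {"claw": -0.95},
])

```text
$.steps[0]: bad value
```

```bash
python3 -c "
from h import *
st()"
```

```text
t 0.28 tcp [ 0.133  -0.0015  0.246 ] tip [ 0.133  -0.0015  0.238 ] d [-0.001 -0.    -1.   ] ty [ 1.     0.    -0.001] tilt -0.0 F [0.  0.5 0.6] q [-0.04  0.26  1.6   0.    1.27  0.1 ] w 0.0802
```

Emit:
jog_arm([
  {"x": -0.05, "y": -0.033, "z": 0, "rx": 0, "ry": 0, "rz": 0, "claw": -1},
  {"x": -0.05, "y": -0.033, "z": 0, "rx": 0, "ry": 0, "rz": 0, "claw": -1},
  {"x": -0.05, "y": -0.033, "z": 0, "rx": 0, "ry": 0, "rz": 0, "claw": -1},
  {"x": -0.05, "y": -0.033, "z": 0, "rx": 0, "ry": 0, "rz": 0, "claw": -1},
  {"x": 0, "y": 0, "z": 0, "rx": 0, "ry": 0.17, "rz": 0, "claw": -1},
  {"x": 0, "y": 0, "z": 0, "rx": 0, "ry": 0.17, "rz": 0, "claw": -1},
  {"x": 0, "y": 0, "z": 0, "rx": 0, "ry": 0.17, "rz": 0, "claw": -1},
  {"x": 0, "y": 0, "z": 0, "rx": 0, "ry": 0.17, "rz": 0, "claw": -1},
  {"x": 0, "y": 0, "z": 0, "rx": 0, "ry": 0, "rz": 0, "claw": -1},
])

```text
t: 1.4
tcp_pos: [0.517, -0.1828, 0.2439]
eef_rot: [-1.962, -1.713, -0.691]
ft_force: [-0.6, -0.5, 0.1]
width: 0.0005
grasp_force: 0.0
```

```bash
python3 -c "
from h import *
st()"
```

```text
t 1.40 tcp [ 0.0011 -0.2036  0.2439] tip [ 0.0011 -0.1986  0.2377] d [-0.004  0.63  -0.777] ty [ 1.    -0.    -0.005] tilt 39.1 F [-0.5 -0.6  0.1] q [-0.71  0.23  1.79  0.55  1.54 -0.71] w 0.0005
```

Emit:
jog_arm([
  {"x": 0, "y": 0, "z": 0, "rx": 0, "ry": 0.18, "rz": 0, "claw": -1},
  {"x": 0, "y": 0, "z": 0, "rx": 0, "ry": 0.18, "rz": 0, "claw": -1},
  {"x": -0.034, "y": 0, "z": 0.025, "rx": 0, "ry": 0, "rz": 0, "claw": -1},
  {"x": -0.034, "y": 0, "z": 0.025, "rx": 0, "ry": 0, "rz": 0, "claw": -1},
  {"x": -0.034, "y": 0, "z": 0.025, "rx": 0, "ry": 0, "rz": 0, "claw": -1},
  {"x": -0.034, "y": 0, "z": 0.025, "rx": 0, "ry": 0, "rz": 0, "claw": -1},
  {"x": 0, "y": 0, "z": 0, "rx": 0, "ry": 0, "rz": 0, "claw": -1},
])

```text
t: 2.28
tcp_pos: [0.519, -0.1614, 0.0768]
eef_rot: [-1.705, -1.496, -0.972]
ft_force: [-0.9, 0.2, -0.1]
width: 0.0006
grasp_force: 0.0
```

```bash
python3 -c "
from h import *
st()"
```

```text
t 2.27 tcp [ 0.0003 -0.1822  0.0768] tip [ 0.0002 -0.1753  0.0727] d [-0.008  0.863 -0.505] ty [ 1.     0.006 -0.006] tilt 59.7 F [-0.9  0.  -0.1] q [-0.78  0.6   1.83  0.75  1.53 -1.02] w 0.0006
```

Emit:
jog_arm([
  {"x": -0.018, "y": 0, "z": 0.011, "rx": 0, "ry": 0, "rz": 0, "claw": -1},
  {"x": -0.018, "y": 0, "z": 0.011, "rx": 0, "ry": 0, "rz": 0, "claw": -1},
  {"x": 0.012, "y": 0, "z": 0.02, "rx": 0, "ry": 0, "rz": 0, "claw": -1},
  {"x": 0.012, "y": 0, "z": 0.02, "rx": 0, "ry": 0, "rz": 0, "claw": -1},
  {"x": 0.012, "y": 0, "z": 0.02, "rx": 0, "ry": 0, "rz": 0, "claw": -1},
  {"x": 0, "y": 0, "z": 0, "rx": 0, "ry": 0, "rz": 0, "claw": -1},
])

```text
t: 3.02
tcp_pos: [0.5291, -0.0912, 0.0378]
eef_rot: [-1.705, -1.5, -0.976]
ft_force: [-0.5, -1.2, -1.0]
width: 0.0007
grasp_force: 0.0
```

```bash
python3 -c "
from h import *
st()
p,d=viewer.grab_frame('side');q,d=viewer.grab_frame('scene')
a=p[150:290,150:350];b=q[150:290,180:380]
cv2.imwrite('pics/c1.png',cv2.resize(np.vstack([a,b]),None,fx=2.1,fy=2.1)[:,:,::-1])"
```

```text
t 3.02 tcp [ 0.0009 -0.1113  0.0378] tip [ 0.0009 -0.1044  0.0337] d [-0.006  0.863 -0.506] ty [ 1.     0.006 -0.   ] tilt 59.6 F [-0.3 -1.3 -1. ] q [-0.69  0.61  1.92  0.83  1.42 -1.06] w 0.0007
```

View pics/c1.png

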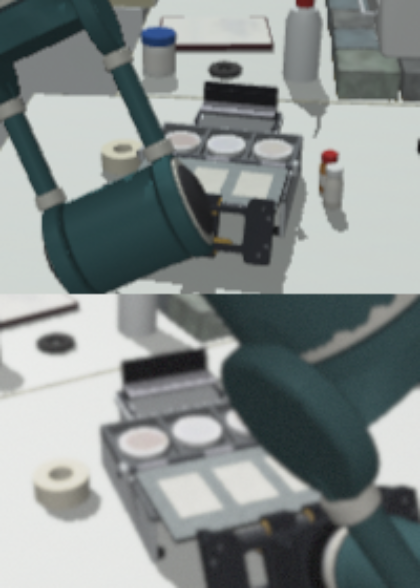

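The finger is under the leaf's overhang: the crop shows the hand at the free edge, the leaf unmoved, and the bystanders untouched. Next I'll work out the arc.

```bash
cat > arc.py <<'E'
from h import *
# plan rows: (theta,tilt,r,press) deg -> tool-frame deltas from the measured tip
def plan(wps):
    s=st();M=RC.T@R.from_rotvec(s["eef_rot"]).as_matrix();t=case(s["tcp_pos"]);d=M[:,2]
    T=np.arctan2(d[1],-d[2]);P=(t)[1:].copy()
    for th,ti,r,press in wps:
        a,tt=np.radians([th,ti]);u=np.array([-np.cos(a),np.sin(a)]);n=np.array([-np.sin(a),-np.cos(a)])
        m=np.array([np.cos(tt),np.sin(tt)]);dd=np.array([np.sin(tt),-np.cos(tt)])
        goal=np.array([0,.06])+r*u+n*(.003+.009*abs(m@n)-press)-.008*dd
        D=goal-P;m0=np.array([np.cos(T),np.sin(T)]);d0=np.array([np.sin(T),-np.cos(T)])
        row=np.round([D@m0,D@d0,tt-T],3);print(th,"x %.3f z %.3f ry %.3f"%tuple(row), "goal tcp",np.round(goal,3))
        P=P+row[0]*m0+row[1]*d0;T+=row[2]
E
python3 -c "
from arc import *
plan([(0,60,.105,0),(8,60,.104,0),(16,60,.103,0),(24,60,.102,0),(32,60,.1,0),(40,60,.1,0),(48,60,.1,0),(56,60,.1,0),(64,60,.1,0)])"
```

```text
t 3.12 tcp [ 0.0019 -0.1133  0.0377] tip [ 0.0018 -0.1064  0.0336] d [-0.004  0.862 -0.507] ty [1.    0.005 0.001] tilt 59.5 F [ 0.5 -0.1 -0.4] q [-0.69  0.62  1.91  0.83  1.42 -1.06] w 0.0005
0 x 0.014 z -0.007 ry 0.008 goal tcp [-0.112  0.053]
8 x 0.012 z -0.006 ry -0.000 goal tcp [-0.111  0.067]
16 x 0.014 z -0.005 ry -0.000 goal tcp [-0.109  0.081]
24 x 0.013 z -0.003 ry -0.000 goal tcp [-0.105  0.095]
32 x 0.014 z -0.000 ry -0.000 goal tcp [-0.098  0.107]
40 x 0.015 z -0.001 ry -0.000 goal tcp [-0.091  0.119]
48 x 0.014 z 0.002 ry -0.000 goal tcp [-0.082  0.131]
56 x 0.014 z 0.004 ry -0.000 goal tcp [-0.072  0.141]
64 x 0.013 z 0.006 ry -0.000 goal tcp [-0.06   0.149]
```

Emit:
jog_arm([
  {"x": 0.014, "y": 0, "z": -0.007, "rx": 0, "ry": 0, "rz": 0, "claw": -1},
  {"x": 0.012, "y": 0, "z": -0.006, "rx": 0, "ry": 0, "rz": 0, "claw": -1},
  {"x": 0.014, "y": 0, "z": -0.005, "rx": 0, "ry": 0, "rz": 0, "claw": -1},
  {"x": 0.013, "y": 0, "z": -0.003, "rx": 0, "ry": 0, "rz": 0, "claw": -1},
  {"x": 0.014, "y": 0, "z": 0, "rx": 0, "ry": 0, "rz": 0, "claw": -1},
  {"x": 0.015, "y": 0, "z": -0.001, "rx": 0, "ry": 0, "rz": 0, "claw": -1},
  {"x": 0.014, "y": 0, "z": 0.002, "rx": 0, "ry": 0, "rz": 0, "claw": -1},
  {"x": 0.014, "y": 0, "z": 0.004, "rx": 0, "ry": 0, "rz": 0, "claw": -1},
  {"x": 0.013, "y": 0, "z": 0.006, "rx": 0, "ry": 0, "rz": 0, "claw": -1},
  {"x": 0, "y": 0, "z": 0, "rx": 0, "ry": 0, "rz": 0, "claw": -1},
])

```text
t: 4.38
tcp_pos: [0.5366, -0.0395, 0.1494]
eef_rot: [-1.706, -1.5, -0.978]
ft_force: [0.0, -0.5, 0.5]
width: 0.0006
grasp_force: 0.0
```

```bash
python3 -c "
from arc import *
plan([(70,57,.1,0),(80,54,.1,0),(90,51,.1,0),(100,48,.1,0),(110,45,.1,0),(120,42,.1,0),(130,39,.1,0),(140,36,.098,0),(150,33,.096,0),(160,30,.094,0)])
p,d=viewer.grab_frame('side');q,d=viewer.grab_frame('scene')
a=p[130:290,150:350];b=q[130:290,180:380]
cv2.imwrite('pics/c2.png',cv2.resize(np.hstack([a,b]),None,fx=2,fy=2)[:,:,::-1])"
```

```text
t 4.38 tcp [ 0.0015 -0.059   0.1494] tip [ 0.0014 -0.0521  0.1454] d [-0.004  0.863 -0.506] ty [1.    0.005 0.001] tilt 59.6 F [ 0.1 -0.4  0.5] q [-0.62  0.4   1.97  0.87  1.49 -0.9 ] w 0.0006
70 x 0.009 z 0.005 ry -0.046 goal tcp [-0.05   0.155]
80 x 0.015 z 0.010 ry -0.052 goal tcp [-0.033  0.162]
90 x 0.014 z 0.013 ry -0.053 goal tcp [-0.015  0.165]
100 x 0.012 z 0.015 ry -0.052 goal tcp [0.004 0.165]
110 x 0.009 z 0.015 ry -0.052 goal tcp [0.022 0.162]
120 x 0.008 z 0.017 ry -0.053 goal tcp [0.04  0.155]
130 x 0.006 z 0.018 ry -0.052 goal tcp [0.056 0.146]
140 x 0.001 z 0.019 ry -0.052 goal tcp [0.068 0.132]
150 x -0.002 z 0.017 ry -0.053 goal tcp [0.077 0.118]
160 x -0.003 z 0.015 ry -0.052 goal tcp [0.083 0.103]
```

View pics/c2.png

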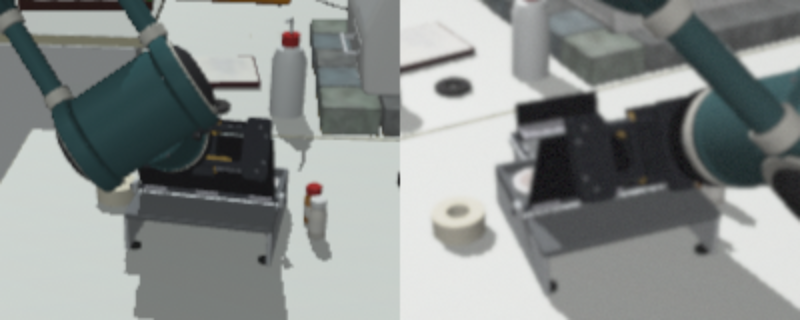

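The leaf is up: both crops show its black underside leaning on the closed fingers. I'll continue over the top.

Emit:
jog_arm([
  {"x": 0.009, "y": 0, "z": 0.005, "rx": 0, "ry": -0.046, "rz": 0, "claw": -1},
  {"x": 0.015, "y": 0, "z": 0.01, "rx": 0, "ry": -0.052, "rz": 0, "claw": -1},
  {"x": 0.014, "y": 0, "z": 0.013, "rx": 0, "ry": -0.053, "rz": 0, "claw": -1},
  {"x": 0.012, "y": 0, "z": 0.015, "rx": 0, "ry": -0.052, "rz": 0, "claw": -1},
  {"x": 0.009, "y": 0, "z": 0.015, "rx": 0, "ry": -0.052, "rz": 0, "claw": -1},
  {"x": 0.008, "y": 0, "z": 0.017, "rx": 0, "ry": -0.053, "rz": 0, "claw": -1},
  {"x": 0.006, "y": 0, "z": 0.018, "rx": 0, "ry": -0.052, "rz": 0, "claw": -1},
  {"x": 0.001, "y": 0, "z": 0.019, "rx": 0, "ry": -0.052, "rz": 0, "claw": -1},
  {"x": -0.002, "y": 0, "z": 0.017, "rx": 0, "ry": -0.053, "rz": 0, "claw": -1},
  {"x": -0.003, "y": 0, "z": 0.015, "rx": 0, "ry": -0.052, "rz": 0, "claw": -1},
  {"x": 0, "y": 0, "z": 0, "rx": 0, "ry": 0, "rz": 0, "claw": -1},
])

```text
t: 5.85
tcp_pos: [0.5541, 0.1006, 0.1013]
eef_rot: [-2.06, -1.81, -0.55]
ft_force: [-0.4, -0.1, 1.2]
width: 0.0007
grasp_force: 0.0
```

```bash
python3 -c "
from arc import *
plan([(168,28,.094,0),(176,26,.094,0),(180,25,.094,0.001),(180,25,.094,0.003)])"
```

```text
t 5.85 tcp [0.0002 0.0821 0.1013] tip [0.0001 0.0861 0.0943] d [-0.004  0.5   -0.866] ty [ 1.     0.005 -0.002] tilt 30.0 F [-0.4 -0.2  1.2] q [-0.17  0.2   2.06  0.64  1.   -0.42] w 0.0007
168 x -0.000 z 0.011 ry -0.035 goal tcp [0.087 0.092]
176 x -0.004 z 0.011 ry -0.035 goal tcp [0.09 0.08]
180 x -0.002 z 0.007 ry -0.017 goal tcp [0.091 0.073]
180 x -0.001 z 0.002 ry -0.000 goal tcp [0.091 0.071]
```

Emit:
jog_arm([
  {"x": 0, "y": 0, "z": 0.011, "rx": 0, "ry": -0.035, "rz": 0, "claw": -1},
  {"x": -0.004, "y": 0, "z": 0.011, "rx": 0, "ry": -0.035, "rz": 0, "claw": -1},
  {"x": -0.002, "y": 0, "z": 0.006, "rx": 0, "ry": -0.017, "rz": 0, "claw": -1},
  {"x": 0, "y": 0, "z": 0, "rx": 0, "ry": 0, "rz": 0, "claw": -1},
])

```text
t: 6.35
tcp_pos: [0.5561, 0.1073, 0.0745]
eef_rot: [-2.117, -1.859, -0.469]
ft_force: [-0.2, 0.6, 1.4]
width: 0.0008
grasp_force: 0.7
```

```bash
python3 -c "
from arc import *
st()"
```

```text
t 6.35 tcp [0.0013 0.089  0.0745] tip [0.0013 0.0924 0.0673] d [-0.001  0.422 -0.907] ty [1.    0.004 0.   ] tilt 25.0 F [-0.3  0.5  1.4] q [-0.11  0.22  2.07  0.56  0.92 -0.34] w 0.0008
```

Emit:
jog_arm([
  {"x": -0.001, "y": 0, "z": 0.002, "rx": 0, "ry": 0, "rz": 0, "claw": -1},
  {"x": 0, "y": 0, "z": 0, "rx": 0, "ry": 0, "rz": 0, "claw": -1},
])

```text
t: 6.6
tcp_pos: [0.5563, 0.1072, 0.0739]
eef_rot: [-2.116, -1.858, -0.47]
ft_force: [-3.6, -3.1, 10.2]
width: 0.0006
grasp_force: 5.6
```

Emit:
jog_arm([
  {"x": -0.001, "y": 0, "z": 0.002, "rx": 0, "ry": 0, "rz": 0, "claw": -1},
  {"x": 0, "y": 0, "z": 0, "rx": 0, "ry": 0, "rz": 0, "claw": -1},
  {"x": 0, "y": 0, "z": 0, "rx": 0, "ry": 0, "rz": 0, "claw": -1},
])

```text
t: 6.98
tcp_pos: [0.5564, 0.1073, 0.0734]
eef_rot: [-2.114, -1.858, -0.472]
ft_force: [-9.1, -6.0, 21.3]
width: 0.0004
grasp_force: 11.2
```

Emit:
jog_arm([
  {"x": 0, "y": 0, "z": -0.05, "rx": 0, "ry": 0, "rz": 0, "claw": -1},
  {"x": 0, "y": 0, "z": -0.06, "rx": 0, "ry": 0, "rz": 0, "claw": -1},
  {"x": 0, "y": 0, "z": -0.06, "rx": 0, "ry": 0, "rz": 0, "claw": -1},
  {"x": 0, "y": 0, "z": 0, "rx": 0, "ry": -0.145, "rz": 0, "claw": -1},
  {"x": 0, "y": 0, "z": 0, "rx": 0, "ry": -0.145, "rz": 0, "claw": -1},
  {"x": 0, "y": 0, "z": 0, "rx": 0, "ry": -0.145, "rz": 0, "claw": -1},
  {"x": 0, "y": 0, "z": 0, "rx": 0, "ry": 0, "rz": 0, "claw": -1},
])

```text
t: 7.85
tcp_pos: [0.5465, 0.0382, 0.2241]
eef_rot: [-2.355, -2.076, -0.002]
ft_force: [-0.3, 0.3, 0.3]
width: 0.0007
grasp_force: 0.0
```

Run:
```python
from h import *
s=st();p,d=viewer.grab_frame("wrist");cv2.imwrite("pics/w3.png",p[:,:,::-1])
K,T=cam("wrist",s);C=case(cloud(d,K,T))
m=(abs(C[...,0])<.085)&(C[...,1]>.012)&(C[...,1]<.115)&(C[...,2]>.04)&(C[...,2]<.1)
q=C[m];print("leaf z",m.sum(),np.linalg.lstsq(np.c_[q[:,0],q[:,1],np.ones(len(q))],q[:,2],rcond=None)[0])
m=(abs(C[...,0])<.07)&(C[...,1]>.12)&(C[...,1]<.19)&(C[...,2]>.092)&(C[...,2]<.12);q=C[m];print("bar top",len(q),np.round(np.percentile(q,[2,50,98],axis=0),4) if len(q) else "")
for n in("scene","side"):
    C=case(np.load(f"pics/{n}P.npy")).reshape(-1,3);q=C[(C[:,1]>.175)&(C[:,1]<.45)&(abs(C[:,0])<.3)&(C[:,2]>.015)&(C[:,2]<.2)]
    H,xe,ye=np.histogram2d(q[:,0],q[:,1],bins=[np.arange(-.3,.31,.03),np.arange(.16,.46,.03)])
    print(n,[(round(xe[i]+.015,3),round(ye[j]+.015,3),int(H[i,j])) for i,j in np.argwhere(H>8)])
```

```text
t 7.85 tcp [0.001  0.0193 0.2241] tip [0.001  0.0193 0.2161] d [-0.     0.002 -1.   ] ty [ 1.     0.008 -0.   ] tilt 0.1 F [-0.3  0.3  0.3] q [0.02 0.04 1.9  0.   1.2  0.15] w 0.0007
leaf z 23894 [ 1.90694235e-04 -8.15755030e-05  6.26931266e-02]
bar top 1 [[-0.0039  0.153   0.092 ]
 [-0.0039  0.153   0.092 ]
 [-0.0039  0.153   0.092 ]]
scene [(np.float64(-0.225), np.float64(0.385), 12), (np.float64(-0.195), np.float64(0.385), 222), (np.float64(-0.195), np.float64(0.415), 41), (np.float64(-0.165), np.float64(0.385), 156), (np.float64(-0.165), np.float64(0.415), 28), (np.float64(0.015), np.float64(0.415), 74), (np.float64(0.015), np.float64(0.445), 16), (np.float64(0.045), np.float64(0.415), 449), (np.float64(0.045), np.float64(0.445), 26), (np.float64(0.075), np.float64(0.415), 196), (np.float64(0.105), np.float64(0.385), 46), (np.float64(0.105), np.float64(0.415), 55), (np.float64(0.105), np.float64(0.445), 26), (np.float64(0.135), np.float64(0.355), 122), (np.float64(0.135), np.float64(0.385), 44), (np.float64(0.135), np.float64(0.415), 33), (np.float64(0.135), np.float64(0.445), 29
[... 1702 characters left out ...]
at64(0.165), np.float64(0.445), 28), (np.float64(0.195), np.float64(0.355), 89), (np.float64(0.195), np.float64(0.385), 115), (np.float64(0.195), np.float64(0.415), 145), (np.float64(0.225), np.float64(0.355), 72), (np.float64(0.225), np.float64(0.385), 69), (np.float64(0.225), np.float64(0.415), 307), (np.float64(0.255), np.float64(0.205), 17), (np.float64(0.255), np.float64(0.355), 65), (np.float64(0.255), np.float64(0.385), 53), (np.float64(0.255), np.float64(0.415), 412), (np.float64(0.285), np.float64(0.175), 9), (np.float64(0.285), np.float64(0.205), 28), (np.float64(0.285), np.float64(0.355), 19), (np.float64(0.285), np.float64(0.385), 94), (np.float64(0.285), np.float64(0.415), 416)]
```

View pics/w3.png

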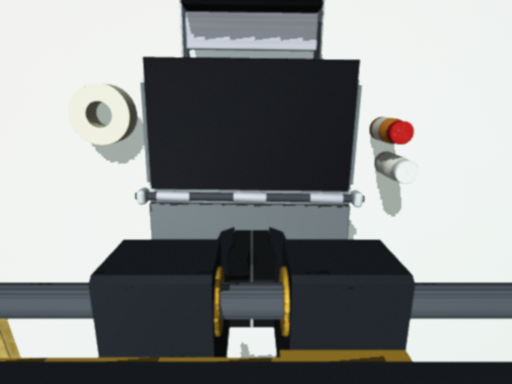

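The leaf lies flat: its black face fills (145–358, 58–190), fitted height is 62.7 mm, and the slope is zero. Vials and roll haven't moved. The bar is at the top edge, and the scene and side views put its outer face at y≈162 mm, z up to 96 mm, which matches the given sizes. Next I'll go behind the bar.

Emit:
jog_arm([
  {"x": 0.045, "y": 0, "z": 0, "rx": 0, "ry": 0, "rz": 0, "claw": -1},
  {"x": 0.045, "y": 0, "z": 0, "rx": 0, "ry": 0, "rz": 0, "claw": -1},
  {"x": 0.045, "y": 0, "z": 0, "rx": 0, "ry": 0, "rz": 0, "claw": -1},
  {"x": 0.045, "y": 0, "z": 0, "rx": 0, "ry": 0, "rz": 0, "claw": -1},
  {"x": 0, "y": 0, "z": 0, "rx": 0, "ry": 0, "rz": 0, "claw": -1},
  {"x": 0, "y": 0, "z": 0.045, "rx": 0, "ry": 0, "rz": 0, "claw": -1},
  {"x": 0, "y": 0, "z": 0.045, "rx": 0, "ry": 0, "rz": 0, "claw": -1},
  {"x": 0, "y": 0, "z": 0.045, "rx": 0, "ry": 0, "rz": 0, "claw": -1},
  {"x": 0, "y": 0, "z": 0, "rx": 0, "ry": 0, "rz": 0, "claw": -1},
])

```text
t: 9.02
tcp_pos: [0.566, 0.2115, 0.0846]
eef_rot: [-2.359, -2.066, 0.014]
ft_force: [0.3, -1.0, -1.0]
width: 0.0004
grasp_force: 0.0
```

```bash
python3 -c "
from h import *
st()"
```

```text
t 9.03 tcp [-0.0028  0.1936  0.0846] tip [-0.0029  0.1936  0.0766] d [-0.01  -0.003 -1.   ] ty [ 1.     0.001 -0.01 ] tilt -0.2 F [ 0.4 -1.  -1. ] q [0.32 0.29 1.9  0.   0.97 0.45] w 0.0004
```

Emit:
jog_arm([
  {"x": -0.01, "y": 0, "z": 0, "rx": 0, "ry": 0, "rz": 0, "claw": -1},
  {"x": -0.01, "y": 0, "z": 0, "rx": 0, "ry": 0, "rz": 0, "claw": -1},
  {"x": -0.006, "y": 0, "z": 0, "rx": 0, "ry": 0, "rz": 0, "claw": -1},
  {"x": -0.006, "y": 0, "z": 0, "rx": 0, "ry": 0, "rz": 0, "claw": -1},
  {"x": -0.006, "y": 0, "z": 0, "rx": 0, "ry": 0, "rz": 0, "claw": -1},
  {"x": 0, "y": 0, "z": 0, "rx": 0, "ry": 0, "rz": 0, "claw": -1},
])

```text
t: 9.78
tcp_pos: [0.5648, 0.1766, 0.0893]
eef_rot: [-2.361, -2.072, -0.0]
ft_force: [-0.6, 0.2, -1.0]
width: 0.0004
grasp_force: 0.0
```

Emit:
jog_arm([
  {"x": -0.003, "y": 0, "z": 0, "rx": 0, "ry": 0, "rz": 0, "claw": -1},
  {"x": 0, "y": 0, "z": 0, "rx": 0, "ry": 0, "rz": 0, "claw": -1},
])

```text
t: 10.02
tcp_pos: [0.5643, 0.174, 0.089]
eef_rot: [-2.36, -2.072, 0.0]
ft_force: [-0.2, 0.7, 1.2]
width: 0.0006
grasp_force: 0.2
```

```bash
python3 -c "
from h import *
st()"
```

```text
t 10.03 tcp [0.0005 0.1563 0.089 ] tip [0.0005 0.1563 0.081 ] d [-0.001  0.001 -1.   ] ty [ 1.     0.004 -0.001] tilt 0.0 F [-0.3  0.7  1.2] q [0.26 0.25 1.93 0.   0.96 0.39] w 0.0006
```

Inner finger face is at about 147 mm and the stop should be near 143 mm, so I'll creep on until the force rises.

Emit:
jog_arm([
  {"x": -0.003, "y": 0, "z": 0, "rx": 0, "ry": 0, "rz": 0, "claw": -1},
  {"x": -0.002, "y": 0, "z": 0, "rx": 0, "ry": 0, "rz": 0, "claw": -1},
  {"x": 0, "y": 0, "z": 0, "rx": 0, "ry": 0, "rz": 0, "claw": -1},
])

```text
t: 10.4
tcp_pos: [0.5639, 0.171, 0.0891]
eef_rot: [-2.36, -2.069, -0.005]
ft_force: [0.1, 7.5, -2.3]
width: 0.0003
grasp_force: 3.9
```

Emit:
jog_arm([
  {"x": -0.002, "y": 0, "z": 0, "rx": 0, "ry": 0, "rz": 0, "claw": -1},
  {"x": 0, "y": 0, "z": 0, "rx": 0, "ry": 0, "rz": 0, "claw": -1},
])

```text
t: 10.65
tcp_pos: [0.5639, 0.1708, 0.0892]
eef_rot: [-2.359, -2.067, -0.009]
ft_force: [-0.0, 14.3, -3.8]
width: 0.0007
grasp_force: 7.0
```

```bash
python3 -c "
from h import *
st()"
```

```text
t 10.65 tcp [0.0006 0.153  0.0892] tip [0.0006 0.1531 0.0812] d [ 0.     0.007 -1.   ] ty [1.    0.002 0.   ] tilt 0.4 F [-1.9 14.2 -3.8] q [0.25 0.25 1.94 0.01 0.96 0.37] w 0.0007
```

The bar is at its stop: 14 N with no further travel, face at 144 mm. I'll back off and rise clear.

Emit:
jog_arm([
  {"x": 0.02, "y": 0, "z": 0, "rx": 0, "ry": 0, "rz": 0, "claw": -1},
  {"x": 0.02, "y": 0, "z": 0, "rx": 0, "ry": 0, "rz": 0, "claw": -1},
  {"x": 0, "y": 0, "z": -0.05, "rx": 0, "ry": 0, "rz": 0, "claw": -1},
  {"x": 0, "y": 0, "z": -0.05, "rx": 0, "ry": 0, "rz": 0, "claw": -1},
  {"x": 0, "y": 0, "z": -0.05, "rx": 0, "ry": 0, "rz": 0, "claw": -1},
  {"x": -0.06, "y": 0, "z": 0, "rx": 0, "ry": 0, "rz": 0, "claw": -1},
  {"x": -0.06, "y": 0, "z": 0, "rx": 0, "ry": 0, "rz": 0, "claw": -1},
  {"x": -0.06, "y": 0, "z": 0, "rx": 0, "ry": 0, "rz": 0, "claw": -1},
  {"x": 0, "y": 0, "z": 0, "rx": 0, "ry": 0, "rz": 0, "claw": -1},
])

```text
t: 11.78
tcp_pos: [0.5453, 0.0252, 0.2393]
eef_rot: [2.366, 2.067, -0.001]
ft_force: [-1.2, 0.1, -0.3]
width: 0.0004
grasp_force: 0.0
```

Run:
```python
from h import *
s=st();p,d=viewer.grab_frame("wrist");cv2.imwrite("pics/w4.png",p[:,:,::-1])
K,T=cam("wrist",s);C=case(cloud(d,K,T))
m=(abs(C[...,0])<.085)&(C[...,1]>.012)&(C[...,1]<.1)&(C[...,2]>.04)&(C[...,2]<.1)
q=C[m];print("leaf",m.sum(),np.linalg.lstsq(np.c_[q[:,0],q[:,1],np.ones(len(q))],q[:,2],rcond=None)[0])
for n in("scene","side","wrist"):
    if n!="wrist":
        p,d=viewer.grab_frame(n);K,T=cam(n);C=case(cloud(d,K,T))
    m=(abs(C[...,0])<.055)&(C[...,1]>.1)&(C[...,1]<.19)&(C[...,2]>.085)&(C[...,2]<.12);q=C[m]
    if len(q):print(n,"bar top",len(q),np.round(np.percentile(q,[2,50,98],axis=0),3))
```

```text
t 11.78 tcp [0.0015 0.0062 0.2393] tip [0.0015 0.0062 0.2313] d [-0. -0. -1.] ty [ 1.    -0.001 -0.   ] tilt -0.0 F [-1.2 -0.1 -0.3] q [ 0.    0.02  1.89 -0.    1.23  0.14] w 0.0004
leaf 18769 [0.00012767 0.00026644 0.06266116]
scene bar top 236 [[-0.052  0.13   0.085]
 [-0.004  0.136  0.09 ]
 [ 0.048  0.141  0.095]]
side bar top 152 [[-0.049  0.128  0.085]
 [ 0.     0.135  0.089]
 [ 0.048  0.142  0.095]]
wrist bar top 152 [[-0.049  0.128  0.085]
 [ 0.     0.135  0.089]
 [ 0.048  0.142  0.095]]
```

View pics/w4.png

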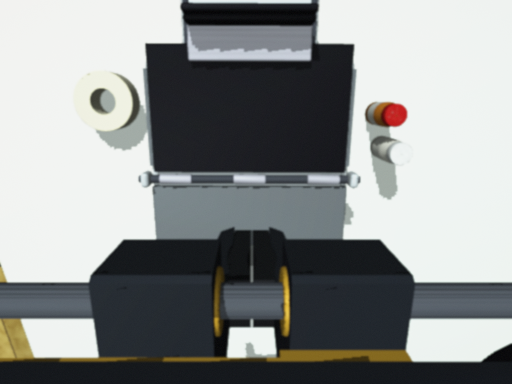

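The bar moved 20 mm (top median y from 156 to 136 mm). The picture shows the tongue plate over the leaf's edge at (188–312, 25–60), the leaf flat, the vials and roll still standing, and the hand clear.

```bash
python3 -c "
from workcell import bot
print(bot.close_job())"
```

```text
the job is handed in; nothing more can be done
None
```

The leaf is turned flat over the tray, the catch bar has been pushed its full 20 mm home over the leaf's edge, the hand is clear, and I handed the job in at about 12 s; no verdict was returned.

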